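# Dock the spark tester past its spring catch

## Robot

A 7-joint arm with a two-finger parallel gripper is mounted at the origin on the work surface. World frame = base frame: x ahead of the robot, y to its left, z up, the work surface at z = 0. Lengths are in m, angles in rad, forces in N, time in s.
With the tool pointing down it reaches from about 0.4 to 0.85 m from the base axis. Payload 10.4 kg.
Tool frame: the origin (TCP) lies between the finger pads; the fingertips stand 22 mm ahead of it and the grasp point (between the pads) lies 3 mm ahead of it; z points along the fingers, y is the line along which they close (so a half turn about z gives the same grasp; the last joint's range is limited). The gripper opens to 85 mm and grips with 20 to 120 N. Pads are 22 mm wide; open, the fingers measure 114 mm over their backs; the gripper's body (76 mm by 85 mm) begins 54 mm behind the grasp point. The pads swing forward as they close: fully open they stand 13 mm farther back than shut.
Start: joints at [-0.023, 0.332, -0.065, 1.46, 0.022, 1.35, -0.088], TCP at [0.625, 0, 0.223] pointing down, gripper open.
Joint ranges: [-2.6, 2.6], [-0.5, 2.12], [-1.47, 1.34], [0.16, 2.42], [-1.27, 4.41], [0.06, 2.06], [-2.6, 2.6]. Speed limits (rad/s): [2.22, 2.22, 2.79, 2.79, 3.14, 3.14, 3.14].

## Interface

Orientations are given as a unit quaternion [x, y, z, w].
In Python, from workcell import manip, camera, ticket, boxes_of, outline_of gives the robot as it stands.
- The arm moves only by the tool carry_out, never from a script. Its argument "deltas" is a list of rows, each a list of 5 numbers: the shift along the tool's x, y, z as a fraction of full scale, then the turn about the tool's z as a fraction of full scale, then the opening, from -1 (shut) to 1 (fully open), so that 0 is half open. In form: [[tx, ty, tz, spin, gripper], ...]. A call has 1 to 20 rows; each row is the pose to reach, as a shift and turn from the pose commanded when the call began, along the tool's axes at that moment; what a row does not reach only later rows make up. Full scale, the value 1, is 150 mm for a shift and 30 degrees for a turn. A row lasts 1/8 s, in which the tool goes at most 62.5 mm and 10.7 degrees, less where a joint would pass 70% of its speed; a pose out of reach is approached as far as the arm can. A call with a number of a shift or a turn outside -1 to 1 is refused whole. A call with a gripper value outside its range is refused whole. The fingers move at their own pace and stop on an object; "force" is the grip in N (left out, the last holds). Time passes only in rows, so rows that repeat a pose let the fingers close. It gives the time, the measured TCP pose, the force, the opening and the grip force at its end, in the units of the state.
- manip.get_obs(): the state, without advancing time (a new reading comes with each control period).
- camera(name): name is "scene" or "side" or "wrist"; returns a dict with "img" (420x560x3 uint8, red, green, blue), "depth" (420x560 float32, m along the optical axis (not along the pixel's ray), 0 where there is no reading), "vertical_fov" (degrees; the focal length in pixels is half the picture's height over the tangent of half this angle, whatever the lens; pixels are square), "cx", "cy" (the principal point, pixels), "R" (3x3) and "t" (3): a world point X has camera coordinates R X + t. Camera axes: x right, y down, z forward; pixel columns grow to the right and rows downward; lengths in m; the calibration is good to about 2 mm. A picture is of the moment at which its call begins.
- ticket.hand_in(): hands the job in; it is judged then, once.
Trained networks look in a picture, given as the dict that the camera call returned (one of the last four; its "shot" number tells which), for a name from the list of things; names that differ only in an ending like _2 or _b are one class to them, and where a whole thing is asked for, a point or a joint stands for the part that bears it (a point fixed in the world has none). Each returns a list of dicts, best first, with "conf" (0 to 1); they miss things now and then, are a little off and sometimes report something else, mostly with a low value. They report only what shows in the picture. A call takes as long as a camera call.
- boxes_of(query, picture): "position" ([x, y, z] in m, in world coordinates, good to about 4 mm: the middle of the surface that is visible of it).
- outline_of(query, picture): "region" (420x560 bool, what is visible of it).
The state is a dict: "clock": time; "joint_pos": joint angles; "joint_velocities": joint speeds; "tau": joint torques, N m; "position": TCP position; "ee_rot": TCP orientation; "ft_force": force on the tool from outside, world axes, zero at the start; "torque": the same for the moment, N m; "grip_width": opening from 0.0 (shut) to 1.0 (fully open); "grasp_force": force on a finger pad.
Only numpy, scipy, OpenCV 4.12 (cv2) and the standard library are available. Lean on these libraries where they do the work, as an engineer would, in place of code of your own. Each camera call takes 0.05 s, during which the arm holds its last target. There are 200 camera calls.

## Task

Press the steel treadle in the floor of the bench dock down and keep it held down while you push the spark tester along the rails over the sunken catch prongs, until it is fully home against the dock's end stop. Then let the treadle up so that the prongs spring up behind the tester and lock it in, and move clear. Only push the tester with the fingertips, never lift or tip it, and leave the other bench items where they are.

Things in the scene. Friction and masses are not known exactly. Their poses are not given: they have to be found in the camera images.
- dock: Fixed aluminium channel, 120 mm wide (x), 250 mm long (y -165 to +85 mm), open at -y. Origin: on its underside, middle line, at the rear edge of the catch prongs. z up; +y is the way the tester is pushed home. Two rails, tops at z = 28 mm, |x| from 37 to 50 mm, carry the tester; guide walls (inner faces |x| = 50 mm, tops z = 40 mm) keep it straight.
- end_stop (a point): Middle of the inner face of the end stop, the wall across the dock's +y end, at dock x = 0, y = 73 mm, z = 40 mm. The wall is 50 mm high; the tester's front face meets it when home.
- treadle_pad (a point): Point on top of the treadle, dock x = 0, y = -130 mm, z = 26 mm when up (it sinks with the treadle). The treadle is a flat steel plate between the rails, 70 mm wide, y -160 to +12 mm in the dock, that moves only straight down and up wherever it is pressed. It runs under the tester without touching it and lies bare behind it.
- prongs (a point): Point on top of the treadle plate midway between the two catch prongs, dock x = 0, y = 4 mm. The prongs are square, 8 x 8 mm, fixed on the treadle at dock y = 0 to 8 mm, |x| = 27 to 35 mm: 54 mm clear between them, so a fingertip fits. Their tops are 9 mm above the plate and, with the treadle up, 7 mm above the rails: they block the tester.
- treadle (a joint): How far the treadle is pressed down, m: 0 up (locked), 0.012 fully down. A spring pushes it up: about 2.5 N at the top, 6 N fully down. The prongs are below the rail tops from 0.007 on.
- tester_center (a point): Centre of the spark tester: loose grey plastic box, 96 mm (x, across) by 60 mm (y, along the channel) by 28 mm high, about 0.45 kg, red button (5 mm high) and spark window on top. Axes as the dock's. Rests on the rails (centre at dock z = 42 mm), starts at dock y = -76 to -42 mm; home is y = 38 to 43 mm, between raised prongs and end stop.
- coil: Bystander: grey laminated-steel ignition coil with a black winding, 64 x 32 x 48 mm, origin under its middle.
- gauge: Bystander: round brass spark plug gap gauge lying flat, 38 mm across, 6 mm thick, origin under its middle.
- pulley: Bystander: zinc-plated recoil starter pulley lying flat, 84 mm across, 22 mm high, origin under its middle.
- nut_driver: Bystander: chrome nut driver with an orange grip lying flat, 182 mm long along its x, 26 mm thick, origin under its middle.

How it is judged:
On the way, in this order (a step that is already met when the one before it is completed fails the run):
1. the fingers hold the treadle down while the tester is still behind the prongs (value of joint treadle above 0.006 m and contact force between the fingers and dock above 0.5 N and y of tester_center in the frame of dock below -0.024 m), for 0.1 s.
2. the tester slides over the prongs while the fingers hold the treadle down (value of joint treadle above 0.006 m and contact force between the fingers and dock above 0.5 N and y of tester_center in the frame of dock between -0.015 and 0.034 m), for 0.1 s.
At the end, for the whole second after the job is handed in: The tester lies flat on the rails (within 3 mm of its height, 0.06 rad) between the prongs and the end stop, its centre 36 to 46 mm past the prongs' rear edge, at rest, and the treadle is up again (within 2 mm) (y of tester_center in the frame of dock between 0.036 and 0.046 m and z of tester_center in the frame of dock between 0.039 and 0.045 m and angle between tester_center's own z axis and vertical below 0.06 rad and value of joint treadle below 0.002 m and linear speed of tester below 0.02 m/s); the robot touches nothing.
It fails at once if the tester is lifted more than 7 mm off the rails (z of tester_center in the frame of dock above 0.049 m).
It fails at once if the tester is tipped by more than 0.2 rad (angle between tester_center's own z axis and vertical above 0.2 rad).
It fails at once if the treadle is let up while the tester is over the prongs (value of joint treadle below 0.004 m and y of tester_center in the frame of dock between -0.022 and 0.034 m).
It fails at once if a bench item is moved more than 20 mm (distance of any of coil, gauge, pulley, nut_driver from where it was at the start of the episode above 0.02 m).
It also fails if it takes over 35 s, if anything falls off the work surface, if the arm or the gripper's body presses on something with over 40 N, if the wrist force passes 120 N, or if a joint passes its speed limit or range.

## Working session

There is one attempt and no reset: what is moved stays moved. The work goes in short steps, Python scripts to look and compute and a tool call to move; the robot and the scene stay as the last step left them, time stands still between calls to the robot, and variables do not carry over. Pictures are saved under pics/ and viewed, at most 10 in all, crops included, and the job is handed in when it is done.

Besides the shell and the picture viewer there is one more tool, called after ">>>" as name([rows], argument=value, ...), one row to a line, values as JSON. carry_out: Moves the arm, as the interface text tells. Its arguments: {"type":"object","properties":{"deltas":{"type":"array","items":{"type":"array","items":{"type":"number"}}},"force":{"type":"number"}},"required":["deltas"]}

```bash
mkdir -p pics; cat > h.py <<'E'
import numpy as np, cv2
from workcell import manip, camera, ticket, boxes_of, outline_of
def cloud(p):
    h,w=p["depth"].shape; f=h/2/np.tan(np.radians(p["vertical_fov"])/2)
    v,u=np.mgrid[:h,:w]; d=p["depth"]
    c=np.stack([(u-p["cx"])/f*d,(v-p["cy"])/f*d,d],-1)
    X=(c-p["t"])@p["R"]; X[d==0]=np.nan
    return X
def save(p,n): cv2.imwrite(f"pics/{n}.png",p["img"][...,::-1])
E
python3 - <<'E'
from h import *
o=manip.get_obs(); print({k:np.round(v,3) for k,v in o.items()})
for n in ("scene","side"):
    p=camera(n); save(p,n)
    for q in ("dock","tester_center","treadle_pad","end_stop","prongs","coil","gauge","pulley","nut_driver"):
        try: print(n,q,[(np.round(b["position"],3).tolist(),round(b["conf"],2)) for b in boxes_of(q,p)[:2]])
        except Exception as e: print(n,q,e)
E
```

```text
{'clock': np.float64(0.0), 'joint_pos': array([-0.023,  0.333, -0.065,  1.461,  0.022,  1.35 , -0.088]), 'joint_velocities': array([-0.001,  0.001,  0.   , -0.001,  0.001,  0.001, -0.002]), 'tau': array([ 0.0000e+00, -6.2545e+01,  5.0000e-02, -3.9161e+01,  1.6000e-02,
        1.0000e-02, -0.0000e+00]), 'position': array([ 0.625, -0.   ,  0.222]), 'ee_rot': array([ 0.707,  0.707, -0.001, -0.   ]), 'ft_force': array([-0.142,  0.093, -0.994]), 'torque': array([-0.016,  0.025, -0.049]), 'grasp_force': np.float64(0.0), 'grip_width': np.float64(1.0)}
scene dock [([0.544, 0.02, 0.033], 0.83)]
scene tester_center [([0.529, -0.012, 0.062], 0.73), ([0.42, 0.058, 0.025], 0.65)]
scene treadle_pad [([0.506, -0.043, 0.031], 0.87), ([0.543, 0.015, 0.03], 0.71)]
scene end_stop [([0.547, 0.016, 0.034], 0.58), ([0.504, -0.042, 0.029], 0.55)]
scene prongs [([0.503, -0.042, 0.029], 0.96)]
scene coil [([0.691, -0.008, 0.044], 0.91)]
scene gauge [([0.602, -0.113, 0.011], 0.79)]
scene pulley [([0.654, 0.172, 0.022], 0.94)]
scene nut_driver [([0.421, 0.059, 0.026], 0.63)]
side dock [([0.542, 0.054, 0.03], 0.95)]
side tester_center [([0.512, 0.001, 0.057], 0.55)]
side treadle_pad [([0.523, 0.022, 0.036], 0.91), ([0.536, 0.053, 0.033], 0.41)]
side end_stop [([0.541, 0.05, 0.026], 0.82), ([0.671, 0.0, 0.035], 0.24)]
side prongs [([0.518, 0.021, 0.028], 0.82)]
side coil [([0.67, 0.002, 0.037], 0.72)]
side gauge [([0.596, -0.111, 0.009], 0.61)]
side pulley [([0.641, 0.189, 0.02], 0.75)]
side nut_driver [([0.41, 0.069, 0.024], 0.59)]
```

View pics/scene.png

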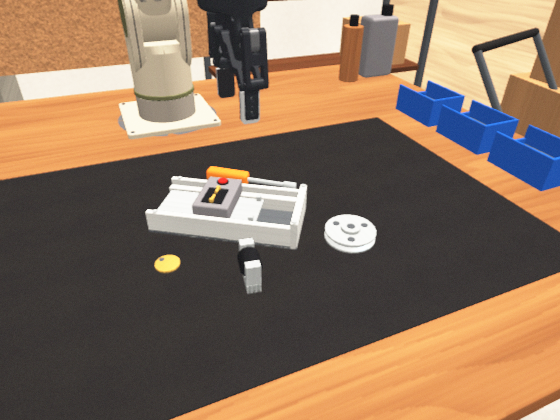

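View pics/side.png

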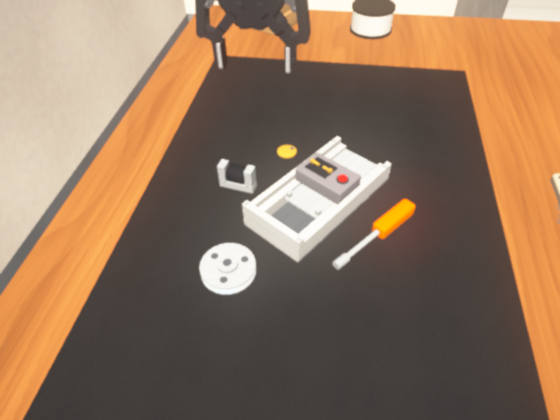

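The scene picture shows the dock at about px (150–305, 180–240). Its open end is on the left (world −y) and the end stop on the right at about (300, 215). The tester sits at (218, 195), with the treadle bare behind it. The side picture agrees, with the tester at (328, 177), the prongs at about (290, 195) and (318, 212), and the end stop at about (270, 230). Next I fit the poses.

```bash
python3 - <<'E'
from h import *
from scipy.spatial import cKDTree
allp=[];tt=[]
for n in ("scene","side"):
    p=camera(n); X=cloud(p)
    m=outline_of("dock",p)[0]["region"]; m=cv2.dilate(m.astype(np.uint8),np.ones((7,7)))>0
    P=X[m]; P=P[np.isfinite(P[:,0])]
    b=P[(P[:,2]>.032)&(P[:,2]<.054)]
    # per-cam rect on high points
    d,_=cKDTree(P).query(P,k=6); 
    W=P[(P[:,2]>.022)&(P[:,2]<.07)&(d[:,-1]<.006)]
    r=cv2.minAreaRect(W[:,:2].astype(np.float32)*1000); print(n,"rect",r)
    allp.append(W)
    for q in ("tester_center",):
        for o in outline_of(q,p)[:2]:
            R=cv2.erode(o["region"].astype(np.uint8),np.ones((3,3)))>0; T=X[R];T=T[np.isfinite(T[:,0])]
            z=np.median(T[:,2]);T=T[T[:,2]>.05]
            if len(T)>20: print(n,q,round(o["conf"],2),len(T),cv2.minAreaRect(T[:,:2].astype(np.float32)*1000),T[:,2].mean())
    np.save(n+".npy",P)
W=np.vstack(allp); r=cv2.minAreaRect(W[:,:2].astype(np.float32)*1000); print("both",r)
# top-view height map of fused points
P=np.vstack([np.load("scene.npy"),np.load("side.npy")])
im=np.zeros((600,600,3),np.uint8)
for x,y,z in P[np.argsort(P[:,2])]:
    u=int((y+.15)*2000); v=int((x-.4)*2000)
    if 0<=u<600 and 0<=v<600: cv2.circle(im,(u,v),2,cv2.applyColorMap(np.uint8([[np.clip(z/.065*255,0,255)]]),2)[0,0].tolist(),-1)
cv2.imwrite("pics/top.png",im)
E
```

```text
scene rect ((528.8150024414062, 5.964263916015625), (250.18861389160156, 225.1688690185547), 56.9885139465332)
side rect ((522.7166748046875, 9.563644409179688), (252.07968139648438, 122.2240219116211), 56.84902572631836)
side tester_center 0.67 1510 ((511.6178283691406, -4.2064971923828125), (58.368499755859375, 93.44866943359375), 56.961524963378906) 0.06078367352711882
both ((528.6673583984375, 5.5128021240234375), (252.1470947265625, 225.1106719970703), 57.0934944152832)
```

View pics/top.png

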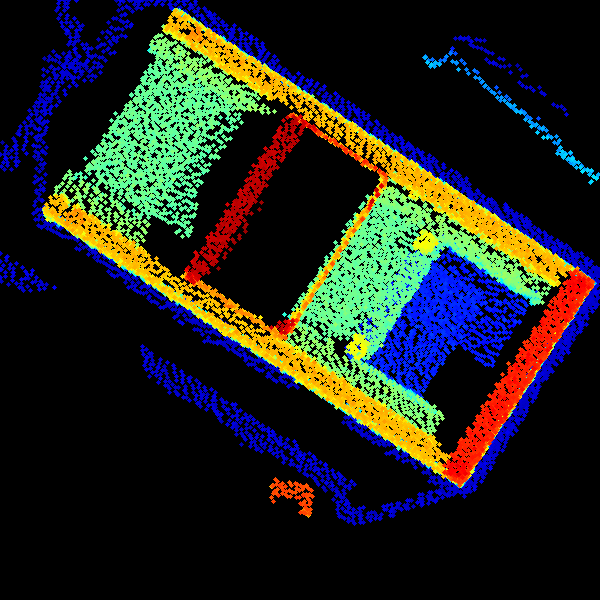

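The height map confirms the fit. The prongs are at px (428, 241) and (357, 346), and their midpoint is within 1 mm of the prediction. Dock +y points along world (0.546, 0.838), and the tester centre is at dock y ≈ −58 mm. I'll move above the bare treadle with the fingers shut.

>>> carry_out([
  [-0.13, -0.33, 0, 0.33, -1],
  [-0.27, -0.66, 0, 0.66, -1],
  [-0.41, -0.985, 0, 1, -1],
  [-0.41, -0.985, 0, 1, -1],
  [-0.41, -0.985, 0, 1, -1],
  [-0.41, -0.985, 0, 1, -1],
  [-0.41, -0.985, 0, 1, -1],
], force=40)

```text
clock: 2.17
position: [0.4778, -0.061, 0.2229]
ee_rot: [0.866, 0.501, -0.0, -0.0]
ft_force: [-0.3, -0.3, -0.4]
grip_width: -0.003
grasp_force: 0.0
```

```bash
cat >> h.py <<'E'
from scipy.spatial.transform import Rotation
def st():
    o=manip.get_obs(); R=Rotation.from_quat(o["ee_rot"]).as_matrix(); e=np.array([.546,.838]); d=o["position"][:2]*1000-[523.2,9.3]
    print("t",round(float(o["clock"]),2),"dock y",d@e-40,"dock x",d@[.838,-.546],"z",o["position"][2]*1000,"head",np.degrees(np.arctan2(R[1,0],R[0,0])),"tilt",R[:,2].round(3),"F",o["ft_force"].round(2),"grip",o["grip_width"])
E
python3 -c "from h import *; st()"
```

```text
t 2.17 dock y -123.71926318557523 dock x 0.3477075662394078 z 222.88256668652673 head 60.073604663261236 tilt [-0.  0. -1.] F [-0.32 -0.32 -0.37] grip -0.0032089458435468027
```

>>> carry_out([
  [0, 0, 0.3, 0.105, -1],
  [0, 0, 0.6, 0.105, -1],
  [0, 0, 0.85, 0.105, -1],
  [0, 0, 0.99, 0.105, -1],
  [0, 0, 0.99, 0.105, -1],
  [0, 0, 0.99, 0.105, -1],
])

```text
clock: 2.92
position: [0.4781, -0.0614, 0.0755]
ee_rot: [0.879, 0.476, 0.0, 0.0]
ft_force: [0.4, -0.1, -0.0]
grip_width: 0.002
grasp_force: 0.0
```

```bash
python3 - <<'E'
from h import *
st(); p=camera("side"); save(p,"side2")
cv2.imwrite("pics/side2.png",cv2.resize(p["img"][100:270,190:430,::-1],None,fx=3,fy=3))
E
```

```text
t 2.92 dock y -123.8978420096859 dock x 0.7736297144917004 z 75.48002896921221 head 56.86678446753289 tilt [ 0.001 -0.    -1.   ] F [ 0.37 -0.1  -0.05] grip 0.0024854691880025447
```

View pics/side2.png

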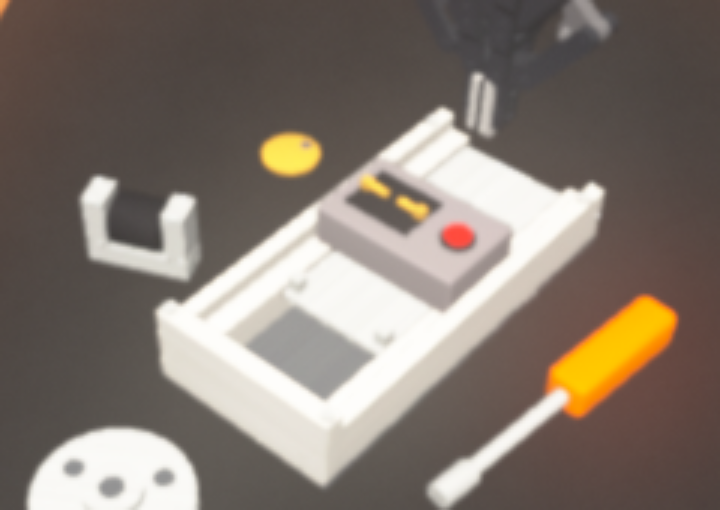

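The crop shows the shut fingers at (482, 105) above the bare rear of the treadle, with the tester (410, 220) still behind the prongs. Now I press down.

>>> carry_out([
  [0, 0, 0.08, 0, -1],
  [0, 0, 0.15, 0, -1],
  [0, 0, 0.19, 0, -1],
  [0, 0, 0.21, 0, -1],
  [0, 0, 0.21, 0, -1],
  [0, 0, 0.21, 0, -1],
])

```text
clock: 3.72
position: [0.4775, -0.0615, 0.0433]
ee_rot: [0.879, 0.476, 0.0, 0.0]
ft_force: [-0.7, 0.4, 0.1]
grip_width: 0.002
grasp_force: 0.0
```

```bash
python3 -c "from h import *; st()"
```

```text
t 3.73 dock y -124.28764386279325 dock x 0.3189827709583811 z 43.34020086498709 head 56.85012788093203 tilt [ 0.  0. -1.] F [-0.69  0.42  0.15] grip 0.001781329353102949
```

>>> carry_out([
  [0, 0, 0.015, 0, -1],
  [0, 0, 0.03, 0, -1],
  [0, 0, 0.03, 0, -1],
])

```text
clock: 4.1
position: [0.4771, -0.0615, 0.0384]
ee_rot: [0.879, 0.476, -0.0, -0.0]
ft_force: [-0.5, -0.7, -0.8]
grip_width: -0.001
grasp_force: 0.0
```

>>> carry_out([
  [0, 0, 0.01, 0, -1],
  [0, 0, 0.02, 0, -1],
  [0, 0, 0.02, 0, -1],
])

```text
clock: 4.47
position: [0.4772, -0.0615, 0.0355]
ee_rot: [0.879, 0.476, -0.0, -0.0]
ft_force: [0.8, -0.4, -0.4]
grip_width: 0.0
grasp_force: 0.0
```

```bash
python3 - <<'E'
from h import *
st()
p=camera("side"); q=camera("scene")
a=cv2.resize(p["img"][100:230,270:410,::-1],(560,520)); b=cv2.resize(q["img"][140:205,145:215,::-1],(240,223))
im=np.zeros((520,800,3),np.uint8); im[:,:560]=a; im[:223,560:]=b; cv2.imwrite("pics/s3.png",im)
X=cloud(p); e=np.array([.546,.838]); d=X[...,:2]*1000-[523.2,9.3]; y=d@e-40; x=d@[.838,-.546]
m=(abs(x)<30)&(y<-92)&(y>-160)&(X[...,2]<.035); print(m.sum(),np.nanpercentile(X[m][:,2]*1000,[5,25,50,75,95]))
m=(abs(x)<30)&(y<-2)&(y>-25)&(X[...,2]<.035); print(m.sum(),np.nanmedian(X[m][:,2])*1000)
P=np.load("side.npy");d=P[:,:2]*1000-[523.2,9.3]; y=d@e-40; x=d@[.838,-.546]
for lo,hi in((-155,-92),(-25,-2)):
    m=(abs(x)<30)&(y<hi)&(y>lo)&(P[:,2]<.04); print("before",m.sum(),np.median(P[m][:,2])*1000)
m=(abs(x)>38)&(abs(x)<48)&(y>-25)&(y<60)&(P[:,2]<.036)&(P[:,2]>.02);print("rail",np.median(P[m][:,2])*1000)
E
```

```text
t 4.47 dock y -124.43736019033926 dock x 0.06646541155215033 z 35.473948070077725 head 56.84929318758426 tilt [-0.  0. -1.] F [ 0.84 -0.38 -0.43] grip 0.00040533158486219436
360 [29.91911376 30.75865758 31.30695753 31.88092887 32.66192501]
332 31.08186130692119
before 447 31.198368892287565
before 340 31.220637418042234
rail 33.17463831406976
```

View pics/s3.png

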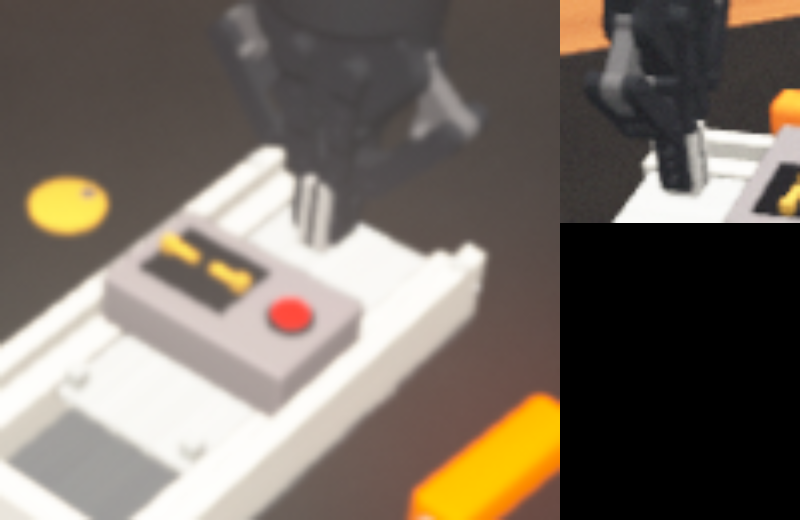

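```bash
python3 - <<'E'
from h import *
for n in ("side","scene","wrist"):
    p=camera(n)
    X=cloud(p); e=np.array([.546,.838]); d=X[...,:2]*1000-[523.2,9.3]; y=d@e-40; x=d@[.838,-.546]; z=X[...,2]*1000
    m=(abs(x)<34)&(y<-93)&(y>-160)&(z>35)&(z<75)
    for a in range(35,75,5):
        k=m&(z>=a)&(z<a+5)
        if k.sum()>3: print(n,a,k.sum(),"x",np.percentile(x[k],[3,50,97]).round(1),"y",np.percentile(y[k],[3,50,97]).round(1))
    k=(abs(X[...,0]-.62)<.03)&(abs(X[...,1]+.2)<.03); print("mat z",n,np.nanmedian(z[k]) if k.any() else None)
    if n=="wrist": save(p,"w1")
E
```

```text
side 45 10 x [-7.  -1.8  5.6] y [-120.4 -115.3 -113.6]
side 50 29 x [-12.4  -3.   11.5] y [-124.7 -115.7 -113.3]
side 55 40 x [-13.7  -6.3  11.8] y [-130.3 -118.3 -114.5]
side 60 33 x [-14.1  -5.6  12.7] y [-130.5 -118.4 -114.1]
side 65 40 x [-14.3  -6.3  12.3] y [-131.  -117.8 -113.6]
side 70 41 x [-14.8  -7.1  10.9] y [-128.6 -118.1 -113.6]
mat z side 5.2754322208445785
scene 45 24 x [-5.3  6.4  8.7] y [-133.5 -118.9 -114.3]
scene 50 29 x [-2.1  9.7 13.1] y [-135.8 -118.6 -113.5]
scene 55 33 x [-3.2 10.  14.4] y [-129.9 -119.3 -113.6]
scene 60 45 x [-6.  10.2 14.8] y [-131.8 -118.5 -113.7]
scene 65 34 x [ 0.4 11.8 14.3] y [-131.2 -120.2 -113.6]
scene 70 45 x [-3.2 11.2 14.3] y [-130.1 -119.8 -113.3]
mat z scene 4.5160651965368
wrist 45 67 x [-7.6  0.3  8.2] y [-117.6 -113.2 -112.7]
wrist 50 233 x [-11.    0.3  12.2] y [-117.5 -113.5 -112.6]
wrist 55 266 x [-12.    1.1  13.3] y [-117.7 -116.6 -112.6]
wrist 60 300 x [-12.3   0.8  13.6] y [-117.6 -113.7 -112.6]
wrist 65 327 x [-12.3   0.8  13.4] y [-117.7 -116.6 -112.6]
wrist 70 367 x [-12.2   0.8  13.2] y [-117.6 -113.9 -112.6]
mat z wrist 3.53723556210389
```

View pics/w1.png

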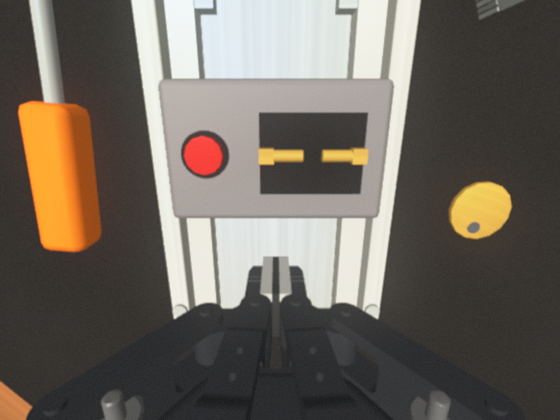

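Neither camera shows contact yet. The fingertips read about 46 mm and the plate about 31 mm in the same camera frame, so a gap of about 15 mm remains. The TCP-to-tip offset is not what was stated. The wrist picture shows the fingers (275, 290) centred between the rails. I'll go down in small steps and watch the force.

>>> carry_out([
  [0, 0, 0.04, 0, -1],
  [0, 0, 0.08, 0, -1],
  [0, 0, 0.08, 0, -1],
])

```text
clock: 5.1
position: [0.4768, -0.0614, 0.0229]
ee_rot: [0.879, 0.476, -0.001, -0.0]
ft_force: [-0.7, -0.7, -0.4]
grip_width: -0.002
grasp_force: 0.0
```

>>> carry_out([
  [0, 0, 0.015, 0, -1],
  [0, 0, 0.03, 0, -1],
  [0, 0, 0.03, 0, -1],
])

```text
clock: 5.48
position: [0.4774, -0.0615, 0.0192]
ee_rot: [0.879, 0.476, 0.0, 0.0]
ft_force: [-1.6, -0.1, 2.8]
grip_width: -0.001
grasp_force: 1.6
```

>>> carry_out([
  [0, 0, 0.01, 0, -1],
  [0, 0, 0.02, 0, -1],
  [0, 0, 0.02, 0, -1],
])

```text
clock: 5.85
position: [0.4773, -0.0615, 0.0161]
ee_rot: [0.879, 0.476, 0.0, 0.0]
ft_force: [-0.9, -0.3, 4.2]
grip_width: 0.0
grasp_force: 2.1
```

Contact came at z ≈ 20 mm with the spring force rising as expected. I'll press on to nearly full travel.

>>> carry_out([
  [0, 0, 0.015, 0, -1],
  [0, 0, 0.03, 0, -1],
  [0, 0, 0.045, 0, -1],
  [0, 0, 0.045, 0, -1],
])

```text
clock: 6.35
position: [0.4774, -0.0615, 0.0097]
ee_rot: [0.879, 0.476, 0.0, 0.0]
ft_force: [-3.6, -0.2, 11.2]
grip_width: 0.002
grasp_force: 5.5
```

```bash
python3 - <<'E'
from h import *
st()
p=camera("side"); X=cloud(p); e=np.array([.546,.838]); d=X[...,:2]*1000-[523.2,9.3]; y=d@e-40; x=d@[.838,-.546]; z=X[...,2]*1000
m=(abs(x)<25)&(y<-2)&(y>-22)&(z<35); print(m.sum(),np.nanmedian(z[m]))
m=(z>54)&(abs(x)<46)&(y>-100); print("tester y",np.percentile(y[m],[1,99]))
E
```

```text
t 6.35 dock y -124.33855358411276 dock x 0.2999230770637436 z 9.735207406088968 head 56.845040421301384 tilt [ 0.  0. -1.] F [-3.64 -0.16 11.17] grip 0.0016897201263778167
246 19.119456254959125
tester y [-99.39220167  82.46057651]
```

Treadle is fully down (plate sank 31.2 → 19.1 mm). I'll check the gripper's body clearance over the tester before pushing.

```bash
python3 - <<'E'
from h import *
for n in ("side","scene"):
    p=camera(n); X=cloud(p); e=np.array([.546,.838]); d=X[...,:2]*1000-[523.2,9.3]; y=d@e-40; x=d@[.838,-.546]; z=X[...,2]*1000
    for a in range(45,150,8):
        k=(z>=a)&(z<a+8)&(abs(x)<75)&(y>-190)&(y<-60)&~((z<68)&(y>-93))&~((z<50)&(abs(x)>45))
        if k.sum()>3: print(n,a,k.sum(),"x",np.percentile(x[k],[2,98]).round(),"y",np.percentile(y[k],[2,98]).round())
E
```

```text
side 45 60 x [-14.  13.] y [-129. -113.]
side 53 38 x [-14.  10.] y [-121. -113.]
side 61 97 x [-29.  29.] y [-122.  -62.]
side 69 186 x [-34.  36.] y [-134. -112.]
side 77 138 x [-41.  41.] y [-136. -109.]
side 85 168 x [-48.  47.] y [-127. -108.]
side 93 181 x [-54.  53.] y [-128. -107.]
side 101 230 x [-62.  58.] y [-129. -108.]
side 109 308 x [-61.  58.] y [-136. -106.]
side 117 233 x [-49.  44.] y [-130. -105.]
side 125 187 x [-42.  37.] y [-131. -106.]
side 133 78 x [-40. -14.] y [-132. -113.]
side 141 55 x [-38.   3.] y [-134.  -89.]
side 149 182 x [-38.  20.] y [-132.  -87.]
scene 45 58 x [-6. 15.] y [-132. -113.]
scene 53 27 x [-8. 15.] y [-130. -113.]
scene 61 75 x [-26.  33.] y [-133.  -61.]
scene 69 112 x [-35.  39.] y [-135. -111.]
scene 77 92 x [-40.  46.] y [-134. -108.]
scene 85 143 x [-46.  51.] y [-134. -108.]
scene 93 139 x [-54.  58.] y [-134. -108.]
scene 101 190 x [-55.  63.] y [-135. -107.]
scene 109 215 x [-53.  61.] y [-135. -105.]
scene 117 188 x [-22.  50.] y [-129. -105.]
scene 125 160 x [-14.  43.] y [-134. -106.]
scene 133 91 x [11. 39.] y [-132. -113.]
scene 141 96 x [11. 39.] y [-139.  -91.]
scene 149 236 x [-1. 38.] y [-151.  -87.]
```

The clearance is fine: the linkage stays above the tester's top, and the body is above 140 mm. I'll push in two stages with the treadle held down.

>>> carry_out([
  [0.04, 0, 0, 0, -1],
  [0.08, 0, 0, 0, -1],
  [0.12, 0, 0, 0, -1],
  [0.15, 0, 0, 0, -1],
  [0.17, 0, 0, 0, -1],
  [0.2, 0, 0, 0, -1],
  [0.23, 0, 0, 0, -1],
  [0.26, 0, 0, 0, -1],
  [0.29, 0, 0, 0, -1],
  [0.32, 0, 0, 0, -1],
  [0.35, 0, 0, 0, -1],
  [0.38, 0, 0, 0, -1],
  [0.41, 0, 0, 0, -1],
  [0.41, 0, 0, 0, -1],
])

```text
clock: 8.25
position: [0.5107, -0.0127, 0.0098]
ee_rot: [0.88, 0.475, -0.001, 0.001]
ft_force: [-5.8, -8.8, 13.8]
grip_width: 0.002
grasp_force: 6.8
```

```bash
cat >> h.py <<'E'
def look(n="side"):
    p=camera(n); X=cloud(p); e=np.array([.546,.838]); d=X[...,:2]*1000-[523.2,9.3]; y=d@e-40; x=d@[.838,-.546]; z=X[...,2]*1000
    R=outline_of("tester_center",p)
    k=cv2.erode(R[0]["region"].astype(np.uint8),np.ones((3,3)))>0; k&=(z>54)&(z<64)&(abs(x)<50)
    print(n,R[0]["conf"],"tester y",np.percentile(y[k],[1,50,99]).round(1),"x",np.percentile(x[k],[1,99]).round(1),"z",np.median(z[k]))
    return p,x,y,z
E
python3 -c "
from h import *
st(); look()"
```

```text
t 8.25 dock y -65.22301750421704 dock x 1.5659528568175183 z 9.795617774747017 head 56.72727885073503 tilt [-0.001 -0.003 -1.   ] F [-5.79 -8.83 13.77] grip 0.0016641979210415337
side 0.69 tester y [-48.8 -13.7   7.1] x [-47.9  43.1] z 61.16732740848215
```

>>> carry_out([
  [0.03, 0, 0, 0, -1],
  [0.06, 0, 0, 0, -1],
  [0.09, 0, 0, 0, -1],
  [0.12, 0, 0, 0, -1],
  [0.15, 0, 0, 0, -1],
  [0.18, 0, 0, 0, -1],
  [0.21, 0, 0, 0, -1],
  [0.24, 0, 0, 0, -1],
  [0.27, 0, 0, 0, -1],
  [0.3, 0, 0, 0, -1],
  [0.33, 0, 0, 0, -1],
  [0.36, 0, 0, 0, -1],
  [0.38, 0, 0, 0, -1],
  [0.4, 0, 0, 0, -1],
  [0.42, 0, 0, 0, -1],
  [0.42, 0, 0, 0, -1],
])

```text
clock: 10.35
position: [0.5452, 0.0395, 0.0098]
ee_rot: [0.88, 0.475, -0.001, 0.001]
ft_force: [-6.4, -10.4, 15.4]
grip_width: 0.003
grasp_force: 7.6
```

```bash
python3 -c "
from h import *
st(); look(); look('scene')"
```

```text
t 10.35 dock y -2.7075010985754133 dock x 1.9385790992196532 z 9.824699968933755 head 56.70489791119675 tilt [-0.001 -0.003 -1.   ] F [ -6.42 -10.45  15.4 ] grip 0.003284088964569775
side 0.89 tester y [14.2 47.8 69.5] x [-47.   42.9] z 61.18487448461557
scene 0.98 tester y [12.3 44.  69.7] x [-38.3  49.6] z 60.687508667377976
```

>>> carry_out([
  [0.01, 0, 0, 0, -1],
  [0.02, 0, 0, 0, -1],
  [0.03, 0, 0, 0, -1],
  [0.03, 0, 0, 0, -1],
])

```text
clock: 11.05
position: [0.5471, 0.0422, 0.0098]
ee_rot: [0.88, 0.475, -0.002, 0.001]
ft_force: [-9.0, -12.6, 18.0]
grip_width: 0.001
grasp_force: 9.1
```

>>> carry_out([
  [0.01, 0, 0, 0, -1],
  [0.02, 0, 0, 0, -1],
  [0.02, 0, 0, 0, -1],
])

```text
clock: 11.42
position: [0.5472, 0.0423, 0.0097]
ee_rot: [0.881, 0.474, -0.004, 0.002]
ft_force: [-18.0, -21.0, 27.1]
grip_width: -0.001
grasp_force: 13.2
```

```bash
python3 -c "
from h import *
st(); look(); look('scene')"
```

```text
t 11.43 dock y 0.7736632597808324 dock x 2.0536895815024057 z 9.741495095325883 head 56.56576343997163 tilt [-0.006 -0.007 -1.   ] F [-17.95 -21.04  27.14] grip -0.0005563840071115477
side 0.82 tester y [16.3 49.7 72.5] x [-46.9  44.5] z 61.259465462885586Traceback (most recent call last):
  File "<string>", line 3, in <module>
    st(); look(); look('scene')
                  ~~~~^^^^^^^^^
  File "h.py", line 18, in look
    print(n,R[0]["conf"],"tester y",np.percentile(y[k],[1,50,99]).round(1),"x",np.percentile(x[k],[1,99]).round(1),"z",np.median(z[k]))
                                    ~~~~~~~~~~~~~^^^^^^^^^^^^^^^^
    return _quantile_unchecked(
        a, q, axis, out, overwrite_input, method, keepdims, weights)
    return _ureduce(a,
                    func=_quantile_ureduce_func,
    ...<5 lines>...
                    overwrite_input=overwrite_input,
                    method=method)
    r = func(a, **kwargs)
    result = _quantile(arr,
                       quantiles=q,
    ...<2 lines>...
                       out=out,
                       weights=wgt)
    slices_having_nans = np.isnan(arr[-1, ...])
                                  ~~~^^^^^^^^^
IndexError: index -1 is out of bounds for axis 0 with size 0
```

The tester has stalled against the end stop: force rose with no further motion, and its front face is at about 72.5 mm. I'll back off while still pressing, then rise.

>>> carry_out([
  [-0.03, 0, 0, 0, -1],
  [-0.07, 0, 0, 0, -1],
  [-0.11, 0, 0, 0, -1],
  [-0.11, 0, 0, 0, -1],
  [-0.11, 0, -0.03, 0, -1],
  [-0.11, 0, -0.06, 0, -1],
  [-0.11, 0, -0.1, 0, -1],
  [-0.11, 0, -0.15, 0, -1],
  [-0.11, 0, -0.3, 0, -1],
  [-0.11, 0, -0.6, 0, -1],
  [-0.11, 0, -0.9, 0, -1],
  [-0.11, 0, -0.9, 0, -1],
  [-0.11, 0, -0.9, 0, -1],
])

```text
clock: 13.25
position: [0.5397, 0.0351, 0.1437]
ee_rot: [0.879, 0.476, -0.001, -0.0]
ft_force: [0.2, 0.6, -1.1]
grip_width: -0.003
grasp_force: 0.0
```

```bash
python3 -c "
from h import *
st()
p,x,y,z=look()
m=(abs(x)<25)&(y<-20)&(y>-150)&(z<38); print('plate',np.nanmedian(z[m]))
cv2.imwrite('pics/end.png',cv2.resize(p['img'][100:270,190:430,::-1],None,fx=3,fy=3))
"
```

```text
t 13.25 dock y -9.368743736993043 dock x -0.23309977110726143 z 143.7154653875714 head 56.84687638270178 tilt [-0.001 -0.    -1.   ] F [ 0.19  0.58 -1.1 ] grip -0.0031404594187345214
side 0.7 tester y [17.3 49.9 72.3] x [-46.8  44.2] z 61.24803069762163
plate 31.203463968897864
```

View pics/end.png

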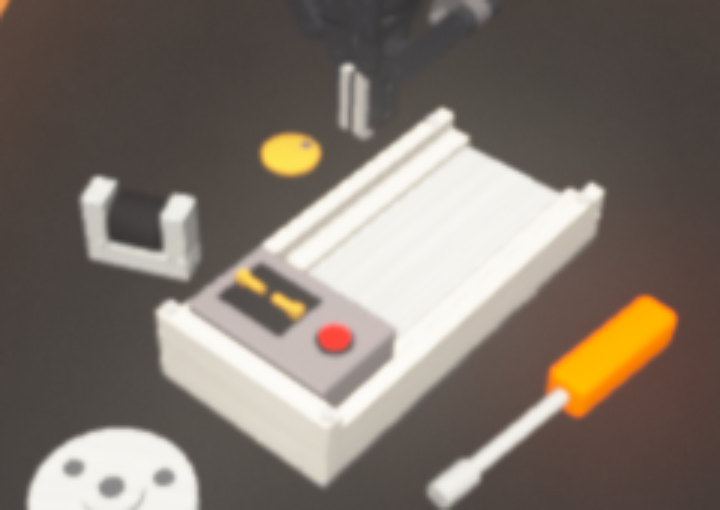

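The tester lies flat at (295, 320) against the end stop. The plate is back up at 31.2 mm, its starting height, the arm is clear and the other items haven't moved, so I'm handing in.

```bash
python3 -c "
from h import *
print(ticket.hand_in())"
```

```text
the job is handed in; nothing more can be done
None
```

The tester is home against the end stop with the treadle back up behind it, the arm is clear, and the job is handed in at about 13 s of the 35 s allowed; the hand-in returned no verdict.

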